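Rock the angle gauge on the hump to its mark

TASK

Pick the pendulum angle gauge up by its black grip and set it upright, square across the hump of the wooden offcut, its sole resting on the crest. Then rock it on the hump until the swinging pointer settles on the red mark (do not shift the mark), and finish still gripping it there, its sole resting gently on the hump and the gauge quite still, so that I can pencil the bevel line; leave the other things on the bench where they are.

Things in the scene. Friction and masses are not known exactly. Their poses are not given: they have to be found in the camera images.
- gauge: loose pendulum angle gauge, about 0.27 kg, standing upright: flat dark sole 34 (x) x 76 (y) x 10 mm; above it a round grey case 84 mm across, 16 mm thick, centre 56 mm above the underside, with a white dial on its -x face; a grip on top. Origin: centre of the sole's underside; z up, x out of the back of the dial, y to the left as one looks at the dial
- grip (a point): middle of the gauge's black grip block, 128 mm above the underside: 14 mm thick (gauge x), 32 mm wide (y), reaching from 107 to 147 mm above the underside; pinch it across its 14 mm thickness
- pointer (a joint): black pendulum pointer hanging on the dial, freely swinging, settles in under a second: 0 when the gauge is upright, positive (rad) as the top of the gauge leans toward its own -y (to the right as one looks at the dial), equal to that lean angle when at rest
- mark (a joint): red index tab on the dial's rim, to the right of the dial's bottom as one looks at it: its angle from the bottom, in the same sense as the pointer's; the pointer is on the mark when the two values are equal. It starts between 0.20 and 0.40 rad and stays where it is set; it is not to be touched.
- pointer_tip (a point): tip of the pointer, 36 mm from the pivot, which is 56 mm above the gauge's underside
- mark_tip (a point): inner tip of the red tab, 36 mm from the same pivot
- offcut: timber block screwed to the bench, 60 (x) x 120 (y) mm; origin: centre of its underside. Its uneven top has a half-round hump along x across its middle, and flat shoulders, 34 mm high on the +y side and 26 mm on the -y side.
- hump: the half-round hump of pale wood, 24 mm in radius, 60 mm long along the offcut's x axis, on a springy black rubber bed: it yields straight down 1 mm for every 2 N, at most 6 mm, and cannot turn or shift; same origin and axes as the offcut; unloaded, the axis of its round lies 34 mm above the bench
- crest (a point): middle of the hump's crest, 58 mm above the bench while unloaded
- tape_roll: roll of purple masking tape, 68 mm across, 18 mm high; bystander, loose; origin at the centre of its underside
- parts_tray: shallow green tin tray with small parts, 71x131x18 mm; bystander, loose; origin at the centre of its underside
- punch_block: wooden block with three punches standing in it, 36x60x65 mm; bystander, loose; origin at the centre of its underside
- cork_block: brown cork sanding block, 50x90x28 mm; bystander, loose; origin at the centre of its underside
Mind the look-alikes: they are no part of the job. There is more than one size of the offcut; the job needs the larger.

How it is judged:
On the way, in this order (a step that is already met when the one before it is completed fails the run):
1. the gauge is lifted clear of the bench by its grip (height (world z) of gauge above 0.03 m and contact force between the fingers and gauge above 1 N), for 0.1 s.
2. the gripped gauge rests upright (pointer within 0.12 rad of zero) and square on the crest of the hump (contact force between gauge and hump above 0.3 N and contact force between the fingers and gauge above 1 N and x of crest in the frame of gauge between -0.022 and 0.022 m and y of crest in the frame of gauge between -0.032 and 0.032 m and z of crest in the frame of gauge between -0.008 and 0.005 m and angle between gauge's own x axis and vertical between 1.4 and 1.74 rad and angle between the x axis of gauge and the x axis of offcut, either way round below 0.26 rad and value of joint pointer between -0.12 and 0.12 rad), for 0.2 s.
At the end, for the whole second after the job is handed in: gauge still gripped (over 1 N) and still, sole on the hump (0.3 to 20 N; crest within 22 mm of the sole's middle in x, 32 in y), square within 0.26 rad, leaning fore or aft under 0.17 rad, resting pointer within 0.07 rad (4 degrees) of the red mark (contact force between gauge and hump above 0.3 N and contact force between the fingers and gauge above 1 N and contact force between gauge and offcut below 20 N and x of crest in the frame of gauge between -0.022 and 0.022 m and y of crest in the frame of gauge between -0.032 and 0.032 m and z of crest in the frame of gauge between -0.008 and 0.005 m and angle between gauge's own x axis and vertical between 1.4 and 1.74 rad and angle between the x axis of gauge and the x axis of offcut, either way round below 0.26 rad and angle between the z axis of pointer_tip and the z axis of mark_tip, either way round below 0.07 rad and velocity of joint pointer between -0.3 and 0.3 rad/s and linear speed of gauge below 0.02 m/s); the arm keeps its last pose, push and grip.
It fails at once if the gauge is pressed hard on the offcut (over 40 N) (contact force between gauge and offcut above 40 N).
It fails at once if the gauge's tab is shifted (value of joint mark below 0.17 rad or value of joint mark above 0.43 rad).
It fails at once if a bystander is pushed away (over 25 mm) (distance of any of tape_roll, parts_tray, punch_block, cork_block from where it was at the start of the episode above 0.025 m).
It also fails if it takes over 48 s, if anything falls off the work surface, if the arm or the gripper's body presses on something with over 40 N, if the wrist force passes 120 N, or if a joint passes its speed limit or range.

ROBOT

A 6-joint arm with a two-finger parallel gripper is mounted at the origin on the work surface; the furniture and walls round the work are solid. World frame = base frame: x ahead of the robot, y to its left, z up, the work surface at z = 0. Lengths are in m, angles in rad, forces in N, time in s.
With the tool pointing down it reaches from about 0.275 to 0.85 m from the base axis. Payload 5.2 kg.
Tool frame: the origin (TCP) lies at the very end of the fingers, on their centre line; the grasp point (between the pads) lies behind it (manip.grasp_offset is the x of the grasp point in the tool frame, in m); x points along the fingers, y is the direction in which the jaws open and shut, and the axes are right-handed (so a half turn about x gives the same grasp; the last joint's range is limited). The gripper opens to 85 mm and grips with 20 to 120 N. Pads are 22 mm wide; open, the fingers measure 114 mm over their backs; the gripper's body (76 mm by 85 mm) begins 54 mm behind the grasp point. The pads swing forward as they close: fully open they stand 13 mm farther back than shut.
Start: joints at [1.052, 0.259, 1.535, -0, 1.348, -0.203], TCP at [0.171, 0.523, 0.195] pointing down, gripper open.
Joint ranges: [-3.14, 3.14], [-0.91, 2.08], [0.19, 2.58], [-1.22, 4.36], [0.22, 2.71], [-3.12, 3.12]. Speed limits (rad/s): [2.57, 2.57, 3.14, 3.14, 3.14, 3.14].

INTERFACE

Orientations are given as a 3x3 rotation matrix whose columns are the frame's x, y, z axes.
In Python, from workcell import manip, effector, planner, eyes, ticket gives the robot as it stands. Calls block until the motion is done:
- manip.move_to(position, orientation): joint-space move of the TCP to a pose.
- manip.move_l(position, rot=None, v=0.15): straight line of the TCP; rot=None keeps the orientation; v is the mean speed in m/s.
- manip.movej(angles): joint-space move.
- effector.set_gripper(opening, force=None): finger opening in m; force is the grip in N (None keeps the last); returns when the fingers have stopped.
- manip.pause(seconds).
- planner.inverse_kinematics(position, orientation): joint angles nearest the present ones, or None.
- manip.observe(): the state.
- eyes.snapshot(name): name is "side" or "top"; returns a dict with "img" (400x640x3 uint8, red, green, blue), "depth" (400x640 float32, m along the optical axis (not along the pixel's ray), 0 where there is no reading), "K" (3x3 intrinsics, pixels), "position" and "attitude" of the camera in the world. Camera axes: x right, y up, looking along -z (the intrinsics and any distortion apply to the point x, -y, -z); pixel columns grow to the right and rows downward; lengths in m; the calibration is good to about 2 mm. A picture is of the moment at which its call begins.
A pose or a line that the arm cannot do raises manip.PlanningError and nothing moves.
- ticket.finish_job(): hands the job in, once; it reports no verdict.
The state is a dict: "clock": time; "q": joint angles; "joint_vel": joint speeds; "joint_efforts": joint torques, N m; "position": TCP position; "tcp_rot": TCP orientation; "ft_force": force on the tool from outside, world axes, zero at the start; "ft_torque": the same for the moment, N m; "opening": finger opening in m.
Only numpy, scipy, OpenCV 4.12 (cv2) and the standard library are available. Lean on these libraries where they do the work, as an engineer would, in place of code of your own. Each camera call takes 0.05 s, during which the arm holds its last target.

## Working session

There is one attempt and no reset: what is moved stays moved. The work goes in short steps, each a Python script; the robot and the scene stay as the last script left them, time stands still between calls to the robot, and variables do not carry over. Pictures are saved under pics/ and viewed, and the job is handed in when it is done.

```bash
ls; mkdir -p pics
python3 - <<'E'
from workcell import manip, effector, planner, eyes, ticket
import cv2, pickle
for n in ("side","top"):
    s=eyes.snapshot(n); cv2.imwrite(f"pics/{n}0.png",s["img"][:,:,::-1]); pickle.dump(s,open(f"{n}0.pkl","wb"))
    print(n,s["K"],s["position"],s["attitude"],{k for k in s})
o=manip.observe(); print(o, manip.grasp_offset)
E
```

```text
pics
side [[371.77735221   0.         318.64736021]
 [  0.         371.77735221 198.37053225]
 [  0.           0.           1.        ]] [ 0.22047206 -0.70019495  0.4698884 ] [[ 0.95759244  0.10857406 -0.26688647]
 [-0.2876161   0.41530338 -0.86301801]
 [ 0.01713748  0.90318037  0.42891903]] {'depth', 'img', 'position', 'attitude', 'K'}
top [[424.65773846   0.         319.66174452]
 [  0.         424.65773846 200.72895809]
 [  0.           0.           1.        ]] [0.29813077 0.05898521 1.14718416] [[ 1.24772232e-02  9.87690142e-01 -1.55924670e-01]
 [-9.99922141e-01  1.23517287e-02 -1.77374837e-03]
 [ 1.74025440e-04  1.55934662e-01  9.87767357e-01]] {'depth', 'img', 'position', 'attitude', 'K'}
{'clock': 0.1, 'q': array([ 1.05218792e+00,  2.59260591e-01,  1.53599371e+00, -4.35686136e-06,
        1.34798937e+00, -2.02785680e-01]), 'joint_vel': array([ 0.00048947, -0.00371154, -0.00140143,  0.00080751,  0.00058569,
        0.00090499]), 'joint_efforts': array([ 1.34288577e-03, -4.46964991e+01, -2.91252565e+01, -2.99877538e-04,
        6.28211463e-03,  3.67448399e-05]), 'position': array([0.17052881, 0.52232985, 0.19465494]), 'tcp_rot': array([[-8.14672904e-04,  3.10597034e-01,  9.50541329e-01],
       [-1.43603139e-03,  9.50540301e-01, -3.10597929e-01],
       [-9.99998637e-01, -1.61804291e-03, -3.28352336e-04]]), 'ft_force': array([ 0.41117562,  0.25737401, -0.659112  ]), 'ft_torque': array([ 0.04178643, -0.04490614, -0.03980888]), 'opening': 0.08546352830290004} -0.0187
```

View pics/side0.png

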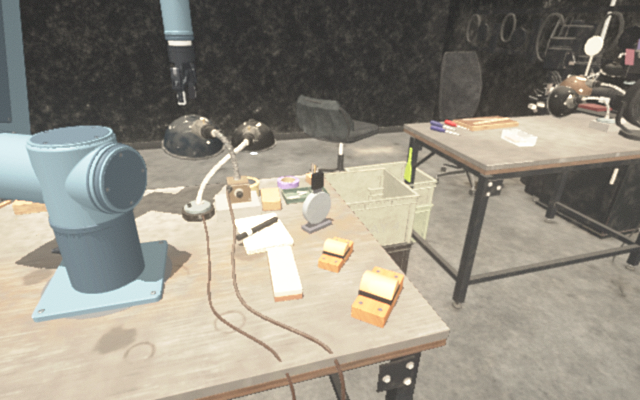

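View pics/top0.png

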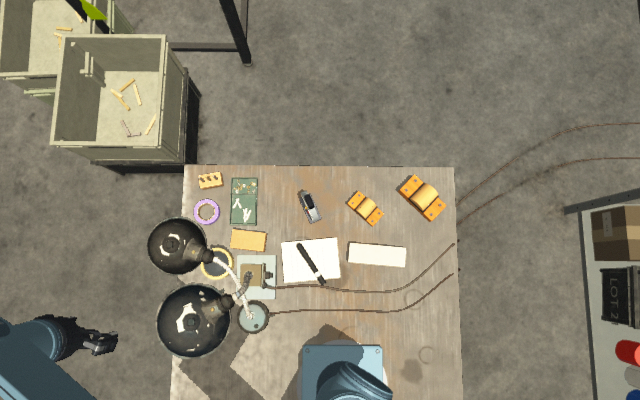

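```bash
cat > h.py <<'E'
import numpy as np, cv2, pickle
def ray(s,u,v):
    K=s["K"]; d=np.array([(u-K[0,2])/K[0,0],-(v-K[1,2])/K[1,1],-1.0])
    return np.array(s["position"]),np.array(s["attitude"])@d
def plane(s,u,v,z):
    p,d=ray(s,u,v); return p+d*(z-p[2])/d[2]
def dpt(s,u,v):
    p,d=ray(s,u,v); return p+d*s["depth"][int(round(v)),int(round(u))]
def proj(s,P):
    c=np.array(s["attitude"]).T@(np.array(P)-s["position"]); K=s["K"]
    return np.array([K[0,2]+K[0,0]*c[0]/-c[2],K[1,2]-K[1,1]*c[1]/-c[2]])
def cloud(s,x0,x1,y0,y1):
    v,u=np.mgrid[y0:y1,x0:x1]; K=s["K"]; d=s["depth"][y0:y1,x0:x1]
    c=np.stack([(u-K[0,2])/K[0,0]*d,-(v-K[1,2])/K[1,1]*d,-d],-1)
    P=c@np.array(s["attitude"]).T+s["position"]
    return P,d>0
def tri(s1,a,s2,b):
    p,d=ray(s1,*a);q,e=ray(s2,*b)
    t=np.linalg.lstsq(np.stack([d,-e],1),q-p,rcond=None)[0]
    A=p+d*t[0];B=q+e*t[1]; return (A+B)/2,np.linalg.norm(A-B)
def load(n): return pickle.load(open(n,"rb"))
def crop(s,x0,x1,y0,y1,f,name):
    im=cv2.resize(s["img"][y0:y1,x0:x1,::-1],None,fx=f,fy=f,interpolation=cv2.INTER_CUBIC); cv2.imwrite(name,im)
E
python3 - <<'E'
from h import *
S=load("side0.pkl");T=load("top0.pkl")
crop(S,280,420,160,330,3.5,"pics/sc0.png")
crop(T,280,460,160,240,4.4,"pics/tc0.png")
E
```

```text
(no output)
```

View pics/sc0.png

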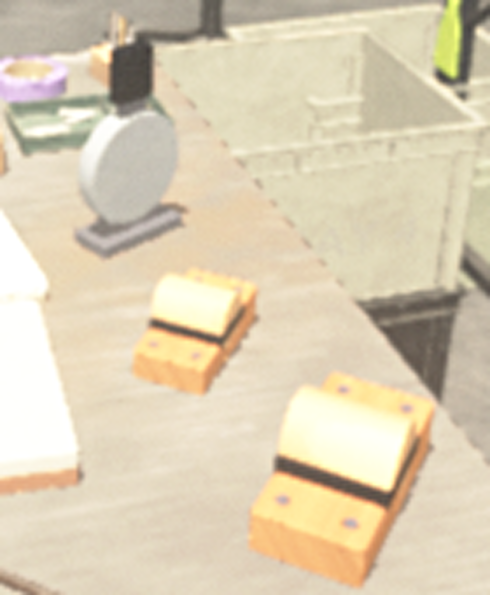

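View pics/tc0.png

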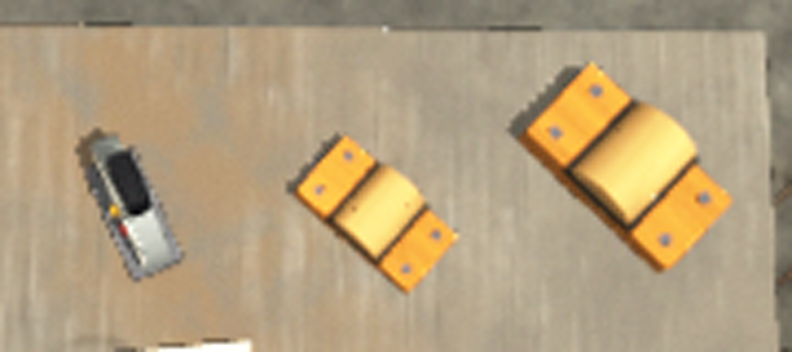

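Run:
```python
from h import *
S=load("side0.pkl");T=load("top0.pkl")
crop(T,285,335,180,230,12,"pics/tg.png")
crop(T,390,455,165,230,9,"pics/to.png")
# mask: orange large offcut in top
for s,n,box in((T,"top",(395,450,168,225)),(S,"side",(345,412,262,330))):
    x0,x1,y0,y1=box
    P,ok=cloud(s,x0,x1,y0,y1)
    hsv=cv2.cvtColor(s["img"][y0:y1,x0:x1],cv2.COLOR_RGB2HSV)
    m=(P[...,2]>0.015)&ok
    print(n,m.sum(),P[m].min(0),P[m].max(0),np.percentile(P[m][:,2],[5,25,50,75,95,99]))
    if n=="top":
        u8=m.astype(np.uint8); r=cv2.minAreaRect(P[m][:,:2].astype(np.float32)); print(r)
        c=P[m]; top=c[c[:,2]>0.05]; print(len(top), top[:,:2].mean(0)); rr=cv2.minAreaRect(top[:,:2].astype(np.float32)); print(rr)
P,ok=cloud(T,295,325,185,228); m=ok&(P[...,2]>0.12); print(m.sum(),P[m].mean(0),P[m].max(0)); print(cv2.minAreaRect(P[m][:,:2].astype(np.float32)))
P,ok=cloud(S,298,335,165,235); m=ok&(P[...,2]>0.03)&(P[...,2]<0.1)&(P[...,0]<.75); q=P[m]; 
print(m.sum(),q.min(0),q.max(0),np.median(q,0))
```

```text
top 1096 [ 0.42724698 -0.27369915  0.01511217] [ 0.54935974 -0.15050934  0.063881  ] [0.02276978 0.02818346 0.03468159 0.05132581 0.05811241 0.06027688]
((0.4880470633506775, -0.21324928104877472), (0.11886978149414062, 0.061668820679187775), 46.095550537109375)
305 [ 0.48777258 -0.21232221]
((0.48828938603401184, -0.2124827802181244), (0.039642397314310074, 0.061607103794813156), 47.04741668701172)
side 1820 [ 0.42706296 -0.27653984  0.01502326] [ 0.55039376 -0.15161941  0.05891501] [0.01935435 0.02573045 0.0337044  0.0485766  0.05701804 0.05800006]
89 [0.45539343 0.08707528 0.14411759] [0.47237474 0.09894931 0.149853  ]
((0.4566488265991211, 0.08745012432336807), (0.03160511702299118, 0.014067348092794418), 26.56110191345215)
694 [0.41847951 0.06212971 0.03003519] [0.5355532  0.37994395 0.09993036] [0.45666012 0.07935478 0.06231722]
```

View pics/tg.png

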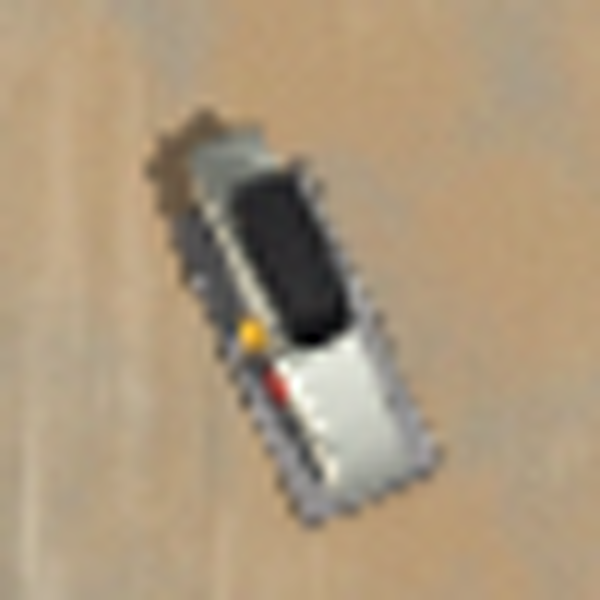

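View pics/to.png

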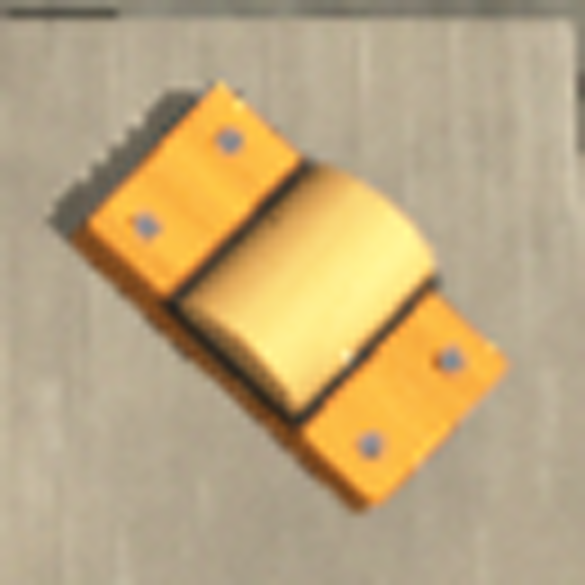

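Run:
```python
from h import *
S=load("side0.pkl");T=load("top0.pkl")
for b in((145,215,215,275),(155,235,280,360),(205,270,245,335)):
    P,ok=cloud(T,*b); q=P[ok]; print("top",b,q[q[:,2]>0.05].min(0),q.max(0))
for b in((163,222,112,160),(235,275,120,150),(182,215,195,222)):
    P,ok=cloud(S,*b); q=P[ok&(P[...,0]<0.9)]; q=q[q[:,1]<0.7];print("side",b,np.percentile(q,[2,50,98],axis=0).round(3).tolist())
P,ok=cloud(T,0,640,0,400)
# height profile map
for x in np.arange(-0.1,0.75,0.05):
    print(round(x,2),[ "%3d"%(1000*P[ok&(abs(P[...,0]-x)<.025)&(abs(P[...,1]-y)<.025)][:,2].max()) if (ok&(abs(P[...,0]-x)<.025)&(abs(P[...,1]-y)<.025)).any() else '--' for y in np.arange(0.5,-0.4,-0.05)])
```

```text
top (145, 215, 215, 275) [0.27927025 0.29785525 0.05090213] [0.52231219 0.83920766 0.21179702]
top (155, 235, 280, 360) [0.09756307 0.23983631 0.13926812] [0.26805096 0.7709385  0.24780913]
top (205, 270, 245, 335) [0.14761558 0.18256057 0.05052674] [0.35707716 0.36389033 0.24552592]
side (163, 222, 112, 160) [[0.112, 0.234, 0.146], [0.182, 0.278, 0.193], [0.248, 0.343, 0.238]]
side (235, 275, 120, 150) [[0.295, 0.269, 0.135], [0.345, 0.349, 0.172], [0.404, 0.4, 0.202]]
side (182, 215, 195, 222) [[0.132, 0.177, -0.002], [0.176, 0.217, 0.017], [0.215, 0.361, 0.048]]
-0.1 ['--', '--', '--', '--', '--', '--', '--', '--', '--', '--', '--', '--', '--', '--', '--', '--', '--', '--']
-0.05 ['--', '  3', '  4', '  4', '  5', '  5', '  4', '  4', ' 18', ' 14', '--', '--', '--', '  5', '  3', '  4', '  2', '--']
0.0 ['--', '  5', '  6', '  5', '  6', '  5', '  6', '  6', ' 17', '191', '--', '--', ' 14', '  6', '  5', '  6', '  5', '--']
0.05 ['--', '  4', '  5', '  5', '  7', '  6', '  5', '  5', ' 17', '292', '296', '294', '266', '  6', '  7', '  6', '  4', '--']
0.1 ['--', '--', '202', '220'
[... 924 characters left out ...]
', '  6', '  6', '149', ' 93', ' 30', ' 48', ' 47', '  6', ' 61', ' 48', '  5', '--']
0.5 ['--', '  7', ' 65', ' 55', ' 20', ' 21', '  5', '  5', ' 92', '  5', ' 26', ' 43', '  6', ' 38', ' 63', ' 59', '  6', '--']
0.55 ['--', '  6', ' 65', ' 66', ' 20', ' 21', '  5', '  5', '  5', '  6', '  6', '  5', '  5', ' 37', ' 38', '  6', '  5', '--']
0.6 ['--', '  5', '  3', '  4', '  2', '  3', '  2', '  3', '  3', '  4', '  1', '  3', '  3', '  3', '  5', '  4', '  3', '--']
0.65 ['--', '--', '--', '--', '--', '--', '--', '--', '--', '--', '--', '--', '--', '--', '--', '--', '--', '--']
0.7 ['--', '--', '--', '--', '--', '--', '--', '--', '--', '--', '--', '--', '--', '--', '--', '--', '--', '--']
```

```bash
cat >> h.py <<'E'
from scipy.spatial.transform import Rotation as Ro
TZ=0.1093
def G(az_y,lean=0.0):
    """gauge rotation: gauge y at azimuth az_y (rad), leaned so top goes toward own -y"""
    g=Ro.from_euler('z',az_y-np.pi/2)   # gauge x at az-90, y at az
    # lean about own x: positive rot about x takes z -> -y
    return (g*Ro.from_euler('x',lean)).as_matrix()
def toolR(g,e): return np.stack([-g[:,2],e*g[:,0],-e*g[:,1]],1)
def tcp(org,g): return np.array(org)+g[:,2]*TZ
GXY=np.array([0.4566,0.0875]); GAZ=np.deg2rad(26.56)
OXY=np.array([0.4880,-0.2128]); OAZ=np.deg2rad(46.1)
E
python3 - <<'E'
from h import *
from workcell import manip, planner
def ik(o,g,e):
    q=planner.inverse_kinematics(tcp(o,g),toolR(g,e)); return None if q is None else np.round(q,2)
for e in (1,-1):
    print("e",e)
    print("grasp",ik([*GXY,0],G(GAZ),e), "hi",ik([*GXY,0.2],G(GAZ),e))
    cam=np.array([0.2205,-0.70])
    for ix in((0.3,-0.35),(0.25,-0.4),(0.35,-0.35)):
        d=cam-np.array(ix); a=np.arctan2(d[1],d[0]) # dial faces a; gauge x = a+180; y = a+270
        print("insp",ix,ik([*ix,0.30],G(a+1.5*np.pi),e))
    for k in(0,np.pi):
        print("place",k,ik([*OXY,0.06],G(OAZ+k),e),"lean.4",ik([*OXY,0.06],G(OAZ+k,0.4),e))
E
```

```text
e 1
grasp [-0.05  0.19  1.86 -0.    1.1   1.06] hi [-0.05  0.05  1.51  0.    1.58  1.06]
insp (0.3, -0.35) [-1.1   0.04  1.29 -0.    1.81 -2.45]
insp (0.25, -0.4) [-1.25  0.06  1.27 -0.    1.81 -2.72]
insp (0.35, -0.35) [-1.01  0.1   1.22 -0.    1.82 -2.23]
place 0 [-0.62  0.25  1.62 -0.    1.28  0.15] lean.4 [-1.01  0.22  1.75  0.4   1.29 -0.38]
place 3.141592653589793 [-0.62  0.25  1.62  0.    1.28 -3.  ] lean.4 [-0.29  0.44  1.43 -0.36  1.46 -2.6 ]
e -1
grasp [-0.05  0.19  1.86 -0.    1.1  -2.09] hi [-0.05  0.05  1.51 -0.    1.58 -2.09]
insp (0.3, -0.35) [-1.1   0.04  1.29 -0.    1.81  0.69]
insp (0.25, -0.4) [-1.25  0.06  1.27  0.    1.81  0.42]
insp (0.35, -0.35) [-1.01  0.1   1.22  0.    1.82  0.91]
place 0 [-0.62  0.25  1.62  0.    1.28 -3.  ] lean.4 [-1.01  0.22  1.75  0.4   1.29  2.76]
place 3.141592653589793 [-0.62  0.25  1.62 -0.    1.28  0.15] lean.4 [-0.29  0.44  1.43 -0.36  1.46  0.55]
```

Candidates:
- **Gauge:** the only one is at side (316,207), top (309,205). A black-handled tool at top (312,263) is not it.
- **Offcuts:** the small one is at top (366,208), side (337,253). The large one is at top (423,198), side (380,295), and measures 119×62 mm, so I choose it.

The close crops confirm both. The dial faces image-left in the top view, with the red tab toward the lower end.

Run:
```python
from h import *
from workcell import manip, effector, eyes
o=manip.observe()
manip.move_l([0.1705,0.5223,0.42],v=0.3)
g=G(GAZ); R=toolR(g,1)
manip.move_to(tcp([*GXY,0.22],g),R)
effector.set_gripper(0.06)
manip.move_l(tcp([*GXY,0.075],g),v=0.25)
manip.move_l(tcp([*GXY,0.0],g),v=0.1)
o=manip.observe(); print(o["clock"],o["position"],o["ft_force"])
for n in("side","top"):
    s=eyes.snapshot(n); pickle.dump(s,open(f"{n}1.pkl","wb"))
    c=(290,350,150,240) if n=="side" else (270,350,165,245)
    crop(s,*c,6,f"pics/{n}1.png")
```

```text
4.9167 [0.45727946 0.08749765 0.11001373] [ 0.37912899 -0.08057363  1.32841318]
```

View pics/side1.png

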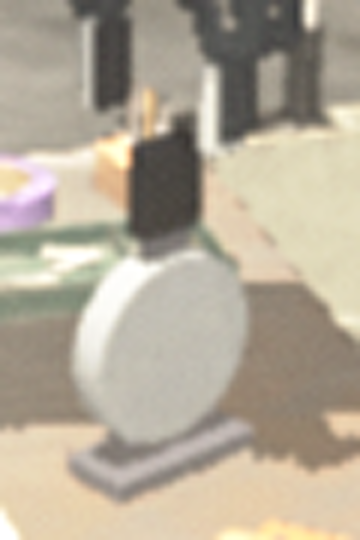

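Run:
```python
from h import *
S=load("side1.pkl"); g=G(GAZ); o=np.array([*GXY,0])
for x in(-.03,0,.03):
    for z in(0.11,0.125,0.147,0.16):
        p=proj(S,o+g@[x,0,z]); print(x,z,p.round(1),((p-[290,150])*6).round())
s=S
P,ok=cloud(s,290,350,150,240)
for v,u in((95,100),(140,215),(140,240)):
    print(P[v//6,u//6])
crop(S,240,400,80,240,3.7,"pics/side1b.png")
```

```text
-0.03 0.11 [307.6 183.2] [106. 199.]
-0.03 0.125 [307.7 177.6] [106. 165.]
-0.03 0.147 [307.7 169.1] [106. 115.]
-0.03 0.16 [307.7 164.1] [106.  84.]
0 0.11 [315.9 186.9] [155. 221.]
0 0.125 [316.  181.1] [156. 187.]
0 0.147 [316.1 172.6] [157. 135.]
0 0.16 [316.2 167.4] [157. 105.]
0.03 0.11 [324.6 190.7] [207. 244.]
0.03 0.125 [324.7 184.9] [208. 209.]
0.03 0.147 [324.9 176.2] [210. 157.]
0.03 0.16 [325.1 170.9] [210. 126.]
[0.43806914 0.11121994 0.15923017]
[0.46571786 0.04775116 0.1602352 ]
[0.47940468 0.05268808 0.1570218 ]
```

View pics/side1b.png

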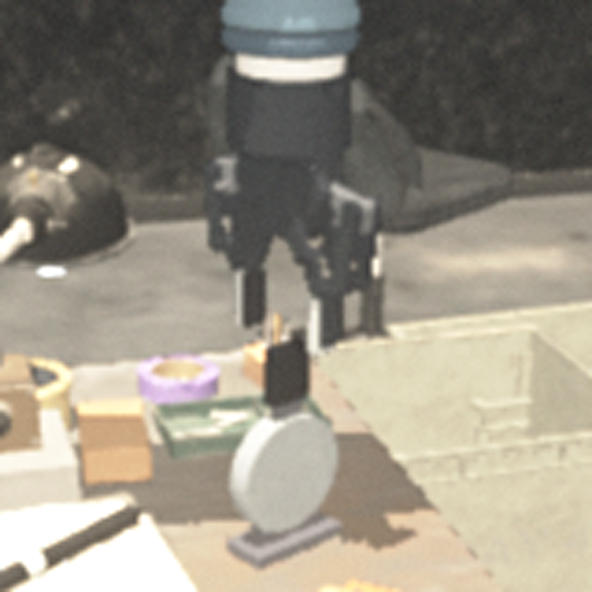

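View pics/top1.png

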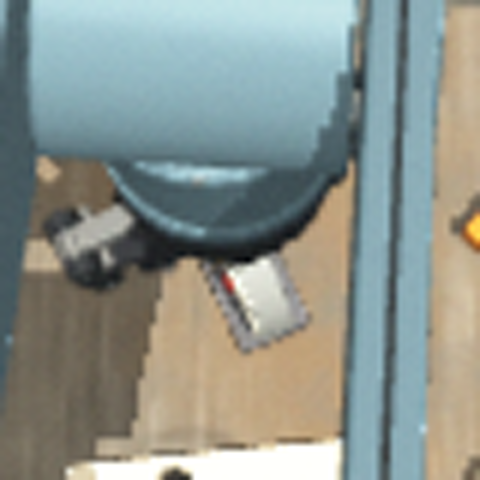

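Run:
```python
from h import *
from workcell import manip, effector, eyes
o=manip.observe(); print(o["clock"],o["position"],o["opening"],o["q"])
s=eyes.snapshot("side"); pickle.dump(s,open("side2.pkl","wb"))
crop(s,240,400,80,240,3.7,"pics/side2.png")
print(manip.observe()["position"])
```

```text
5.0167 [0.45730968 0.08747414 0.11010431] 0.06010024088111145 [-5.12932247e-02  1.86603558e-01  1.85436984e+00  1.63976989e-05
  1.09890527e+00  1.05590977e+00]
[0.45723475 0.08747324 0.11004509]
```

View pics/side2.png

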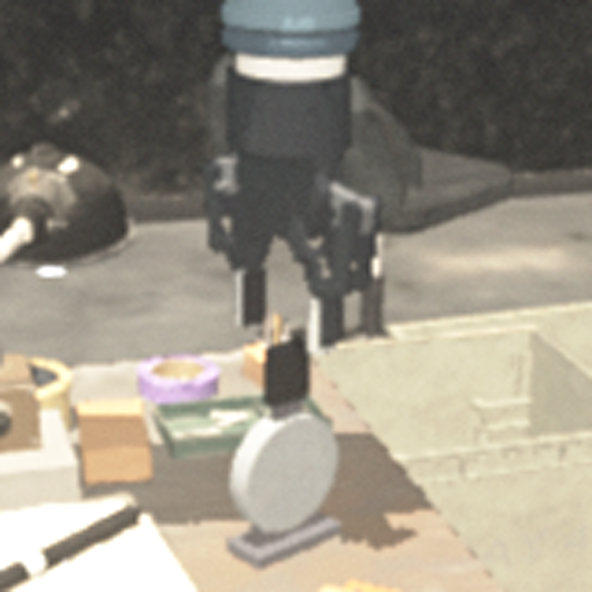

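Run:
```python
from h import *
S=load("side0.pkl"); print(proj(S,[0.1705,0.5223,0.1947]), proj(S,[0.1705,0.5223,0.2347]))
crop(S,140,220,20,140,5,"pics/s0g.png")
S=load("side2.pkl")
P,ok=cloud(S,240,400,80,240)
m=ok&(P[...,2]>0.149)&(P[...,2]<0.3)&(np.hypot(P[...,0]-.457,P[...,1]-.0875)<0.075)
q=P[m]; print(np.percentile(q[:,2],[0,1,2,5,10]), q[q[:,2]<0.156].round(3)[:30])
```

```text
[189.07923798 117.02996518] [187.35671116 104.05329407]
[0.15120703 0.15532566 0.15855966 0.16645766 0.17971802] [[0.45  0.118 0.156]
 [0.452 0.117 0.156]
 [0.434 0.114 0.156]
 [0.444 0.115 0.155]
 [0.447 0.115 0.155]
 [0.45  0.117 0.154]
 [0.453 0.118 0.153]
 [0.433 0.111 0.155]
 [0.435 0.108 0.156]
 [0.438 0.11  0.154]
 [0.441 0.112 0.154]
 [0.444 0.115 0.152]
 [0.447 0.116 0.151]
 [0.449 0.116 0.151]
 [0.438 0.112 0.151]
 [0.463 0.055 0.155]
 [0.47  0.053 0.155]
 [0.475 0.054 0.154]
 [0.478 0.057 0.153]
 [0.482 0.061 0.151]
 [0.463 0.054 0.153]
 [0.464 0.049 0.155]
 [0.467 0.05  0.154]
 [0.469 0.049 0.155]
 [0.473 0.054 0.152]
 [0.476 0.055 0.151]]
```

View pics/s0g.png

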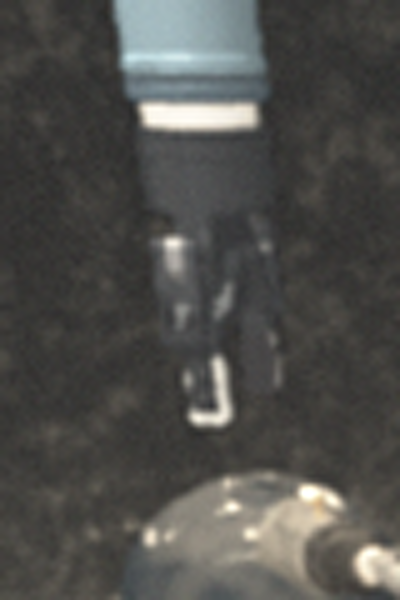

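Run:
```python
from h import *
from workcell import manip, effector, eyes
def tips(n):
    s=eyes.snapshot("side"); pickle.dump(s,open(n+".pkl","wb"))
    crop(s,240,400,80,240,3.7,f"pics/{n}.png")
    P,ok=cloud(s,240,400,80,240); c=manip.observe()["position"]; g=G(GAZ)
    L=(P-np.array([*GXY,0]))@g
    for sg in(1,-1):
        m=ok&(sg*L[...,0]>0.022)&(sg*L[...,0]<.06)&(abs(L[...,1])<.02)&(L[...,2]>0.1)&(L[...,2]<.3)
        if m.any(): print(n,sg,np.sort(L[m][:,2])[[0,3,10]],m.sum())
tips("a1")
g=G(GAZ)
manip.move_l(tcp([*GXY,-0.02],g),v=0.1)
o=manip.observe(); print(o["clock"],o["position"],o["ft_force"])
tips("a2")
```

```text
a1 1 [0.15082018 0.1519754  0.15608163] 765
a1 -1 [0.15043909 0.15252775 0.15443635] 452
5.4667 [0.45611888 0.08752115 0.08905518] [ 0.60913703  0.32848054 -0.39896747]
a2 1 [0.12970761 0.13147645 0.13457917] 892
a2 -1 [0.13043062 0.13072732 0.13391969] 434
```

View pics/a2.png

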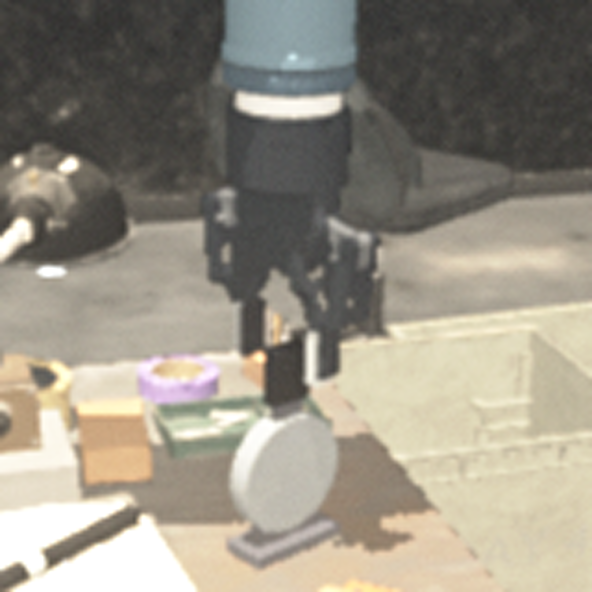

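Run:
```python
from h import *
from workcell import manip, effector, eyes
def tips(n):
    s=eyes.snapshot("side"); pickle.dump(s,open(n+".pkl","wb"))
    crop(s,240,400,80,240,3.7,f"pics/{n}.png")
    P,ok=cloud(s,240,400,80,240); g=G(GAZ)
    L=(P-np.array([*GXY,0]))@g
    for sg in(1,-1):
        m=ok&(sg*L[...,0]>0.010)&(sg*L[...,0]<.06)&(abs(L[...,1])<.02)&(L[...,2]>0.1)&(L[...,2]<.3)
        if m.any(): print(n,sg,np.sort(L[m][:,2])[[0,3,10]],m.sum())
g=G(GAZ)
manip.move_l(tcp([*GXY,-0.029],g),v=0.1)
effector.set_gripper(0.025)
o=manip.observe(); print(o["clock"],o["position"],o["ft_force"],o["opening"])
tips("a3")
```

```text
6.2 [0.45668535 0.08748938 0.08043768] [-0.75711145  0.31876252 -0.10269751] 0.025316526609534894
a3 1 [0.11551213 0.11786312 0.12092033] 1124
a3 -1 [0.11661359 0.12076291 0.12687775] 458
```

View pics/a3.png

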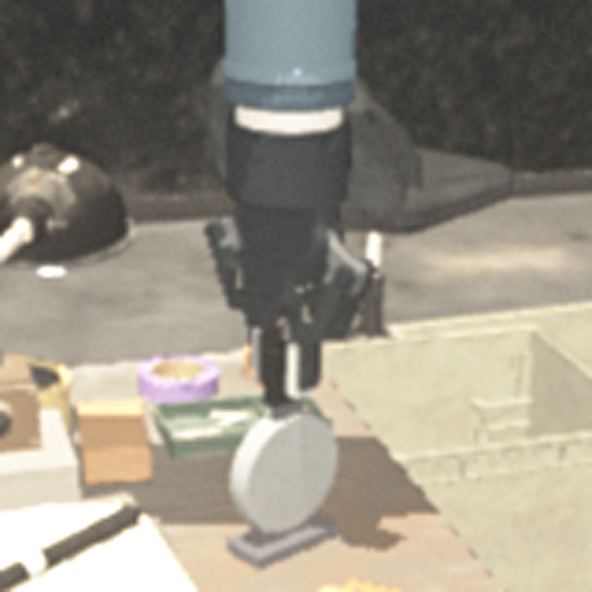

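Run:
```python
from h import *
from workcell import manip, effector, eyes
effector.set_gripper(0.0,force=80)
o=manip.observe(); print(o["clock"],o["position"],o["ft_force"],o["opening"])
g=G(GAZ); R=toolR(g,1)
manip.move_l(tcp([*GXY,0.06],g),R,v=0.15)
manip.pause(0.1)
o=manip.observe(); print(o["clock"],o["position"],o["ft_force"],o["opening"])
s=eyes.snapshot("side"); pickle.dump(s,open("a4.pkl","wb")); crop(s,240,400,60,220,3.7,"pics/a4.png")
```

```text
6.5 [0.45695147 0.08744134 0.08054238] [ 0.674214   -0.58315338  1.08903788] 0.012890552305479433
7.3417 [0.45539468 0.08753944 0.16780178] [-0.16136834  0.07532259 -2.46155717] 0.012687578644904926
```

View pics/a4.png

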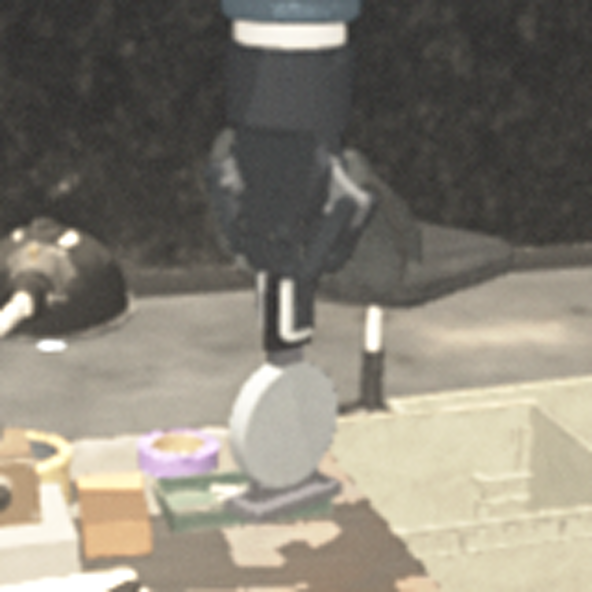

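```bash
sed -i 's/^TZ=0.1093/TZ=0.0805/' h.py
python3 - <<'E'
from h import *
from workcell import manip, effector, eyes, planner
g=G(GAZ)
manip.move_l(tcp([*GXY,0.2],g),v=0.3)
a=np.arctan2(-.863,-.267)
g=G(a+1.5*np.pi,0.25)
piv=np.array([0.314,-0.398,0.32]); org=piv-g@[0,0,0.056]
R=toolR(g,1); q=planner.inverse_kinematics(tcp(org,g),R); print(q)
manip.move_to(tcp(org,g),R)
manip.pause(1.0)
o=manip.observe(); print(o["clock"],o["position"],o["tcp_rot"]-R,o["opening"])
for n in("side","top"):
    s=eyes.snapshot(n); pickle.dump(s,open(f"{n}5.pkl","wb"))
    cv2.imwrite(f"pics/{n}5.png",s["img"][:,:,::-1])
np.savez("insp.npz",g=g,org=org,pos=o["position"],rot=o["tcp_rot"])
S=load("side5.pkl"); p=proj(S,piv); print(p)
x,y=p.astype(int); crop(S,x-75,x+75,y-75,y+75,5,"pics/insp.png")
E
```

```text
[-0.9923596   0.29213641  1.16555545 -0.16623572  1.8740032  -2.29769622]
11.725 [ 0.31976919 -0.39979102  0.34373297] [[-1.35613787e-05  2.59419088e-05 -1.17469021e-05]
 [ 3.84451719e-05 -8.02682268e-06 -1.69569411e-05]
 [ 6.21040663e-06  2.68347066e-05 -2.43191948e-05]] 0.012538483479987473
[318.72893076 198.07205547]
```

View pics/side5.png

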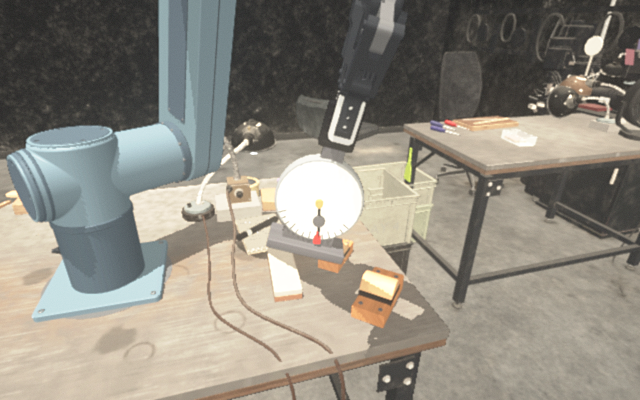

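View pics/insp.png

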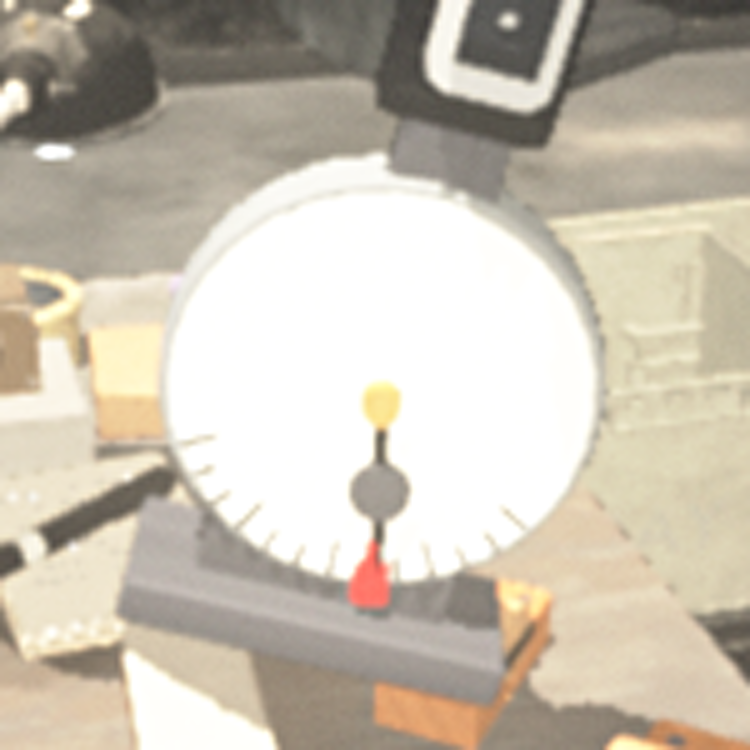

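Run:
```python
from h import *
S=load("side5.pkl"); z=np.load("insp.npz"); g=z["g"]; org=z["org"]
# actual org from achieved tcp
org=z["pos"]-g[:,2]*TZ
pf=org+g@[-0.009,0,0.056]
print("exp pivot px on face",proj(S,pf))
im=S["img"]; hsv=cv2.cvtColor(im,cv2.COLOR_RGB2HSV)
def togauge(u,v,xf):
    p,d=ray(S,u,v); n=g[:,0]; t=((org+n*xf-p)@n)/(d@n); return (p+d*t-org)@g
reg=np.zeros(im.shape[:2],bool); reg[150:260,270:370]=1
red=reg&((hsv[...,0]<8)|(hsv[...,0]>172))&(hsv[...,1]>110)&(hsv[...,2]>120)
yel=reg&(hsv[...,0]>15)&(hsv[...,0]<32)&(hsv[...,1]>90)
yel[215:]=0
for nm,m in(("red",red),("yel",yel)):
    v,u=np.nonzero(m); print(nm,len(u),u.mean(),v.mean(),u.min(),u.max(),v.min(),v.max())
    for xf in(-.008,-.011): print(xf,(togauge(u.mean(),v.mean(),xf)*1e3).round(2))
# rows of red: centre, and of dark pointer
for v in range(195,232):
    row=255-im[v,300:340].min(1).astype(float) if False else 255-im[v,300:340].mean(1)
    k=row>60
    rr=np.nonzero(red[v])[0]
    w=row*k
    print(v,"dark",round((w*np.arange(300,340)).sum()/w.sum(),2) if k.any() else None,k.sum(),"red",rr.mean() if len(rr) else None,len(rr))
# depth fit of dial
P,ok=cloud(S,285,352,165,225); L=(P-org)@g
m=ok&(abs(L[...,0]+.009)<.02); print("face x",np.percentile(L[m][:,0],[10,50,90]))
```

```text
exp pivot px on face [318.62746932 202.26914936]
red 64 316.578125 238.734375 313 320 231 243
-0.008 [-8.   -8.57 17.12]
-0.011 [-11.    -8.13  18.91]
yel 64 304.046875 204.421875 270 322 200 209
-0.008 [-8.   12.3  49.77]
-0.011 [-11.    12.54  51.25]
195 dark None 0 red None 0
196 dark None 0 red None 0
197 dark None 0 red None 0
198 dark None 0 red None 0
199 dark None 0 red None 0
200 dark None 0 red None 0
201 dark None 0 red None 0
202 dark None 0 red None 0
203 dark None 0 red None 0
204 dark None 0 red None 0
205 dark None 0 red None 0
206 dark None 0 red None 0
207 dark None 0 red None 0
208 dark 319.0 1 red None 0
209 dark 318.57 2 red None 0
210 dark 318.55 2 red None 0
211 dark 318.52 2 red None 0
212 dark 318.52 2 red None 0
213 dark 318.51 2 red None 0
214 dark 318.52 2 red None 0
215 dark 318.88 3 red None 0
216 dark 319.05 5 red None 0
217 dark 318.58 8 red None 0
218 dark 318.57 10 red None 0
219 dark 318.5 12 red None 0
220 dark 318.57 12 red None 0
221 dark 318.52 12 red None 0
222 dark 318.44 12 red None 0
223 dark 318.54 10 red None 0
224 dark 318.51 10 red None 0
225 dark 318.5 8 red None 0
226 dark 318.82 5 red None 0
227 dark 318.46 2 red None 0
228 dark 318.43 2 red None 0
229 dark 318.44 2 red None 0
230 dark 318.43 2 red None 0
231 dark 318.04 3 red 317.0 1
face x [-0.00923219 -0.00816487 -0.00719906]
```

Run:
```python
from h import *
S=load("side5.pkl"); z=np.load("insp.npz"); g=z["g"]; org=z["pos"]-g[:,2]*TZ
def tg(u,v,xf):
    p,d=ray(S,u,v); n=g[:,0]; t=((org+n*xf-p)@n)/(d@n); return (p+d*t-org)@g
im=S["img"]; hsv=cv2.cvtColor(im,cv2.COLOR_RGB2HSV)
sub=hsv[196:212,310:328]; m=(sub[...,1]>60)&(sub[...,0]>12)&(sub[...,0]<35); v,u=np.nonzero(m); py=(u.mean()+310,v.mean()+196); print("pivot px",py,len(u))
for xf in(-.008,-.010,-.012):
    P=tg(*py,xf); a=tg(318.54,210,xf); b=tg(318.43,230,xf); r=tg(316.58,238.73,xf)
    ang=lambda d: np.arctan2(-d[1],-d[2])
    print(xf,(P*1e3).round(2),"ptr",ang(b-a).round(4),ang(b-P).round(4),"mark",ang(r-P).round(4),ang(r-[0,0,.056]).round(4),"rad",np.hypot(*(r-P)[1:]))
```

```text
pivot px (np.float64(318.9074074074074), np.float64(203.74074074074073)) 54
-0.008 [-8.   -0.77 54.14] ptr 0.2621 0.2511 mark 0.2078 0.2171 rad 0.03782759991711391
-0.01 [-10.    -0.52  55.09] ptr 0.2621 0.2511 mark 0.2078 0.2163 rad 0.03758223017710651
-0.012 [-12.    -0.28  56.05] ptr 0.2621 0.2511 mark 0.2078 0.2154 rad 0.037336860437099016
```

Run:
```python
from h import *
from workcell import manip, eyes
a=np.arctan2(-.863,-.267)
g=G(a+1.5*np.pi,0.21)
piv=np.array([0.314,-0.398,0.32])-np.array([0.267,0.863,-0.429])*0.05
org=piv-g@[0,0,0.056]
manip.move_l(tcp(org,g),toolR(g,1),v=0.1); manip.pause(0.8)
S=eyes.snapshot("side"); pickle.dump(S,open("side6.pkl","wb"))
o=manip.observe(); print(o["clock"]); org=o["position"]-o["tcp_rot"]@[-TZ,0,0]*1; org=o["position"]-g[:,2]*TZ
x,y=proj(S,piv).astype(int); crop(S,x-60,x+60,y-40,y+80,6,"pics/insp6.png"); print(x,y)
im=S["img"]; hsv=cv2.cvtColor(im,cv2.COLOR_RGB2HSV)
reg=np.zeros(im.shape[:2],bool); reg[y-60:y+70,x-60:x+60]=1
red=reg&((hsv[...,0]<8)|(hsv[...,0]>172))&(hsv[...,1]>110)&(hsv[...,2]>120)
v,u=np.nonzero(red); r0=(u.mean(),v.mean())
yel=np.zeros_like(reg); yel[y-10:y+20,x-10:x+10]=1; yel&=(hsv[...,1]>60)&(hsv[...,0]>12)&(hsv[...,0]<35); v,u=np.nonzero(yel); p0=(u.mean(),v.mean())
print("red",r0,red.sum(),"piv",p0,yel.sum())
rows=[]
for vv in range(int(p0[1])+6,int(r0[1])-7):
    row=255-im[vv,int(p0[0])-15:int(p0[0])+15].mean(1); w=row*(row>60)
    if w.sum()>0: rows.append((vv,(w*np.arange(int(p0[0])-15,int(p0[0])+15)).sum()/w.sum()))
rows=np.array(rows); f=np.polyfit(rows[:,0],rows[:,1],1); va,vb=rows[0,0],rows[-1,0]
def tg(u,v,xf=-.010):
    p,d=ray(S,u,v); n=g[:,0]; t=((org+n*xf-p)@n)/(d@n); return (p+d*t-org)@g
ang=lambda d: np.arctan2(-d[1],-d[2])
P=tg(*p0); print((P*1e3).round(2),"ptr",ang(tg(np.polyval(f,vb),vb)-tg(np.polyval(f,va),va)),ang(tg(np.polyval(f,vb),vb)-P),"mark",ang(tg(*r0)-P))
```

```text
13.325
318 198
red (np.float64(318.0126582278481), np.float64(246.36708860759492)) 79 piv (np.float64(318.9240506329114), np.float64(204.62025316455697)) 79
[-10.    -0.45  55.11] ptr 0.20034288331058916 0.2053864845193124 mark 0.2078969023130379
```

View pics/insp6.png

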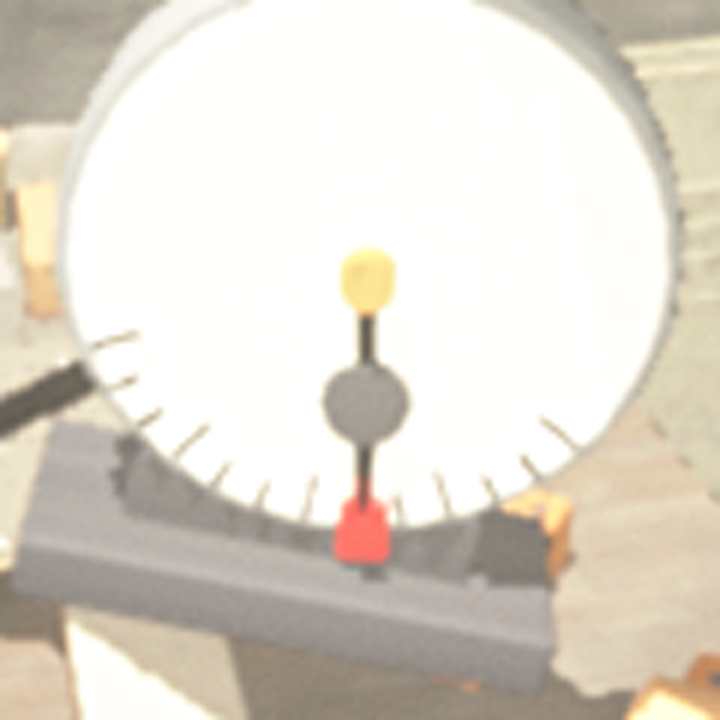

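Run:
```python
from h import *
from workcell import manip, eyes
g=G(OAZ); R=toolR(g,1)
manip.move_to(tcp([*OXY,0.16],g),R)
manip.move_l(tcp([*OXY,0.068],g),R,v=0.12)
manip.pause(0.4)
o=manip.observe(); print(o["clock"],o["position"]-tcp([*OXY,0.068],g),o["ft_force"],o["opening"])
for n in("side","top"):
    s=eyes.snapshot(n); pickle.dump(s,open(f"{n}7.pkl","wb"))
crop(load("side7.pkl"),310,450,190,340,4,"pics/side7.png")
crop(load("top7.pkl"),360,480,140,240,5,"pics/top7.png")
# sole geometry from depth in side view
S=load("side7.pkl"); P,ok=cloud(S,330,430,200,330); L=(P-np.array([*OXY,0.068]))@g
m=ok&(L[...,2]>-.001)&(L[...,2]<.012)&(abs(L[...,1])<.05)&(abs(L[...,0])<.04)
print("sole",m.sum(),L[m].min(0),L[m].max(0))
```

```text
16.8 [ 1.36192482e-04 -7.39808373e-05  3.08364920e-04] [ 0.51285205  0.01330213 -3.01796893] 0.012984638634532374
sole 374 [-0.01570303 -0.03704267 -0.00011996] [0.01853782 0.03965696 0.0118445 ]
```

View pics/side7.png

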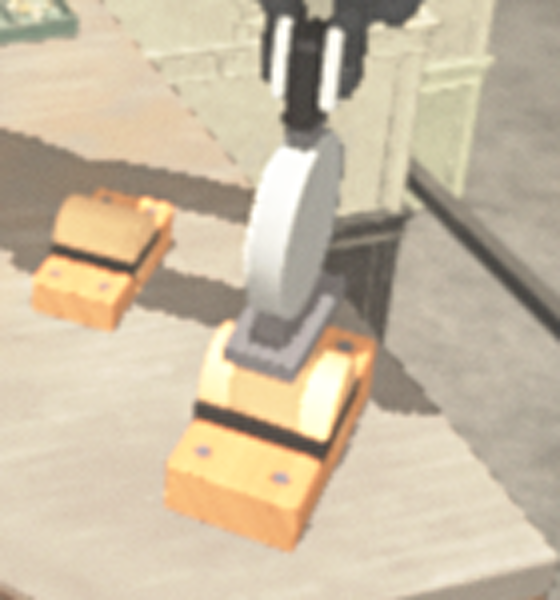

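View pics/top7.png

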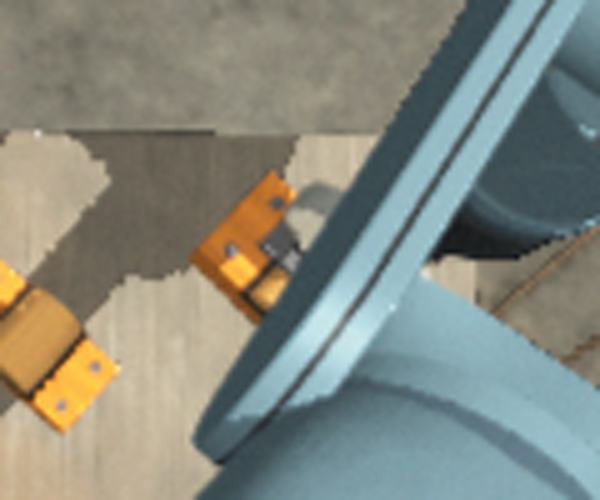

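The side crop shows the sole about 10 mm over the hump at (275,345), square and centred to within about 1.5 mm. Next I lower it to contact.

Run:
```python
from h import *
from workcell import manip, eyes
g=G(OAZ); R=toolR(g,1)
manip.move_l(tcp([*OXY,0.063],g),R,v=0.02); manip.pause(0.2)
b=np.mean([ (manip.pause(0.03),manip.observe()["ft_force"])[1] for _ in range(6)],0); print("base",b)
z=0.063
while z>0.051:
    z-=0.001
    manip.move_l(tcp([*OXY,z],g),R,v=0.03); manip.pause(0.06)
    f=np.mean([ (manip.pause(0.02),manip.observe()["ft_force"])[1] for _ in range(3)],0)-b
    print(round(z,4),f.round(2),manip.observe()["position"][2]-TZ)
    if f[2]>4: break
manip.pause(0.8)
f=np.mean([ (manip.pause(0.03),manip.observe()["ft_force"])[1] for _ in range(6)],0)-b
o=manip.observe(); print("final",z,f,o["clock"],o["opening"],o["ft_torque"])
np.savez("contact.npz",z=z,b=b)
```

```text
base [ 2.01164469e-03 -7.18729028e-01 -3.28782099e+00]
0.062 [0.3  0.72 0.23] 0.0619715731572051
0.061 [0.09 1.02 0.14] 0.060993507539812544
0.06 [-0.16  0.66 -0.31] 0.06001178258841512
0.059 [0.35 0.6  0.12] 0.05898811921580201
0.058 [0.7  0.48 0.32] 0.058071633034328926
0.057 [0.03 0.88 2.5 ] 0.057181336536431135
0.056 [-0.13  1.19  4.39] 0.05620642261691598
final 0.055999999999999994 [0.3166038  0.43772305 4.34027239] 21.2083 0.01232874679457345 [-0.06004701 -0.05857547  0.02798075]
```

Run:
```python
from h import *
from workcell import manip, eyes
b=np.load("contact.npz")["b"]; r=0.024
C=np.array([*OXY,0.032])
for th in np.linspace(0,0.21,8)[1:]:
    g=G(OAZ,th); org=C+r*g[:,2]+r*th*g[:,1]
    manip.move_l(tcp(org,g),toolR(g,1),v=0.03); manip.pause(0.05)
    o=manip.observe(); print(round(th,3),(o["ft_force"]-b).round(2),round(o["clock"],2))
manip.pause(0.8)
f=np.mean([ (manip.pause(0.03),manip.observe()["ft_force"])[1] for _ in range(6)],0)-b
o=manip.observe(); print("final",f,o["position"]-tcp(org,g),np.abs(o["tcp_rot"]-toolR(g,1)).max(),o["clock"],o["opening"])
for n in("side","top"):
    s=eyes.snapshot(n); pickle.dump(s,open(f"{n}8.pkl","wb"))
crop(load("side8.pkl"),310,450,190,340,4,"pics/side8.png")
crop(load("top8.pkl"),360,480,140,240,5,"pics/top8.png")
S=load("side8.pkl"); P,ok=cloud(S,330,430,180,330); L=(P-org)@g
m=ok&(L[...,2]>-.001)&(L[...,2]<.012)&(abs(L[...,1])<.05)&(abs(L[...,0])<.04)
print("sole",m.sum(),L[m].min(0),L[m].max(0))
m=ok&(L[...,2]>.0085)&(L[...,2]<.0125)&(L[...,0]>.009)&(L[...,0]<.016)&(abs(L[...,1])<.034)
q=L[m]; print("sole top slope err", np.polyfit(q[:,1],q[:,2],1), len(q))
```

```text
0.03 [0.5  1.84 4.55] 21.51
0.06 [-0.    0.47  4.4 ] 21.81
0.09 [-0.15  0.39  4.37] 22.11
0.12 [1.15 1.39 4.32] 22.41
0.15 [-0.22  0.87  4.42] 22.71
0.18 [-0.66  1.71  4.71] 23.01
0.21 [0.14 1.2  5.06] 23.31
final [-8.70145503e-04  1.03244727e+00  4.62054327e+00] [ 7.23810857e-06  2.80776497e-05 -4.36195089e-06] 9.596203272871362e-05 24.3083 0.012844830854115953
sole 436 [-0.02783646 -0.0370174  -0.00099867] [0.03065175 0.040051   0.01176137]
sole top slope err [0.00128942 0.0096502 ] 94
```

View pics/side8.png

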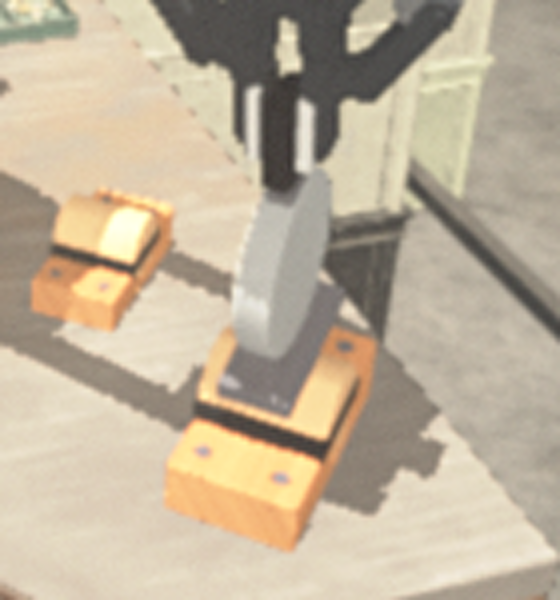

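View pics/top8.png

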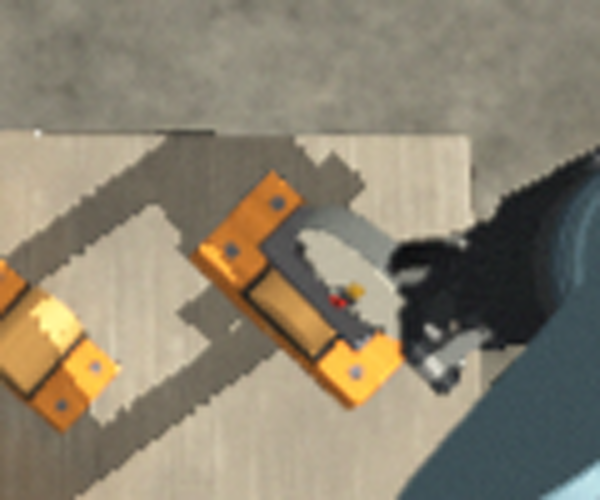

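Run:
```python
from h import *
from workcell import manip, ticket
T=load("top8.pkl"); g=G(OAZ,0.21); org=np.array([*OXY,0.032])+.024*g[:,2]+.024*.21*g[:,1]
hsv=cv2.cvtColor(T["img"],cv2.COLOR_RGB2HSV); reg=np.zeros(hsv.shape[:2],bool); reg[190:210,415:445]=1
red=reg&((hsv[...,0]<8)|(hsv[...,0]>172))&(hsv[...,1]>110); v,u=np.nonzero(red); print("red",u.mean(),v.mean(),len(u))
pv=org+g@[-.010,0,.056]; print("pivot exp",proj(T,pv)," seen",(360+355/5,140+292/5)); print("tab on plumb exp",proj(T,pv-[0,0,.039]))
o=manip.observe(); print(o["clock"],o["opening"],np.abs(o["joint_vel"]).max())
ticket.finish_job(); print(manip.observe()["clock"])
```

```text
red 427.2857142857143 199.85714285714286 7
pivot exp [431.00535407 197.71072724]  seen (431.0, 198.4)
tab on plumb exp [427.06205088 200.1901789 ]
24.4083 0.01279271317089852 0.0017025204555523716
the job is handed in; nothing more can be done
the job is handed in; nothing more can be done
```

The gauge is standing on the hump of the larger offcut, leaned 0.21 rad so the pointer sits on the red mark, and still gripped. I handed the job in at about 24.4 s of the 48 s; no verdict was reported.

**How it was done**
- I gripped the gauge by its black block at 80 N and lifted it clear of the bench.
- I held the dial up to the side camera and read the mark at about 0.208 rad. With the gauge leaned 0.21 rad the pointer read 0.200–0.205 rad and lay on the tab in the picture.
- I set the gauge upright and square on the crest. It touched at 58 mm, as expected, and I held it there about 1 s at about 4.3 N.
- I then rolled it over the hump to the 0.21 rad lean.

**Last checks**
- **Contact:** the force on the hump was about 4.6 N and the arm was still.
- **Grip:** the fingers stood at 12.8 mm on the 14 mm grip, holding steady since the lift.
- **Angle:** the sole's slope was within about 0.001 rad of the lean I commanded, so the gauge has not slipped in the grip.
- **Position:** just before contact, the sole was centred over the crest to about 1.5 mm.
- **Mark:** in the top view the red tab was within half a pixel of where a plumb pointer would hang. That view is steep and coarse.

**What disagreed**
- **Finger length:** the fingertips showed about 35 mm short of the reported tool point. I measured the gauge's offset at the grasp and used that instead. The leaned view and the touch height both agreed with it.
- **Not checked:** I did not re-measure the other things on the bench at the end. The arm met no unexpected force on the way.

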